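# Fetch the measuring cup from behind the containers

### The arm

A 6-joint arm with a two-finger parallel gripper is mounted at the origin on the work surface. World frame = base frame: x ahead of the robot, y to its left, z up, the work surface at z = 0. Lengths are in m, angles in rad, forces in N, time in s.
With the tool pointing down it reaches from about 0.35 to 0.975 m from the base axis. Payload 4.9 kg.
Tool frame: the origin (TCP) lies on the mounting face of the last link; the fingertips stand 173 mm ahead of it and the grasp point (between the pads) lies 155 mm ahead of it (tcp_to_grasp is the distance from the TCP to the grasp point, in m); z points along the fingers, y is the line along which they close (so a half turn about z gives the same grasp; the last joint's range is limited). The gripper opens to 85 mm and grips with 20 to 120 N. Pads are 22 mm wide; open, the fingers measure 114 mm over their backs; the gripper's body (76 mm by 85 mm) begins 54 mm behind the grasp point. The pads swing forward as they close: fully open they stand 13 mm farther back than shut.
Start: joints at [-1.381, 0.053, 1.613, -0, 1.476, -0.119], TCP at [0.19, -0.595, 0.405] pointing down, gripper open.
Joint ranges: [-3.01, 3.01], [-1.01, 2.22], [0.06, 2.58], [-1.02, 4.17], [0.09, 2.62], [-3.14, 3.14]. Speed limits (rad/s): [2.57, 2.57, 3.14, 3.14, 3.14, 3.14].

### API

Orientations are given as a rotation vector (axis times angle).
In Python, from station import get_obs, get_image, calibration, finish_job, tcp_to_grasp gives the robot as it stands. The module is installed in compiled form; this text tells all that it offers.
- The arm moves only by the tool arm_command, never from a script. Its argument "plan" is a list that holds one entry, the list of rows, each a list of 6 numbers: the shift along the tool's x, y, z in cm, then the turn, a rotation vector about the tool's x, y, z in rad. A call has 1 to 12 rows; each row is the pose to reach, as a shift and turn from the pose commanded when the call began, along the tool's axes at that moment; what a row does not reach only later rows make up. A row lasts 1/12 s, in which the tool goes at most 41.7 mm and 7.16 degrees, less where a joint would pass 70% of its speed; a pose out of reach is approached as far as the arm can. A call with a gripper value outside its range is refused whole. "gripper" is the closure, from -1 (fully open) to 1 (shut), set as the call begins (left out, the last holds). The fingers move at their own pace and stop on an object; "force" is the grip in N (left out, the last holds). Time passes only in rows, so rows that repeat a pose let the fingers close. It gives the time, the measured TCP pose, the force, the opening and the grip force at its end, in the units of the state.
- get_obs(): the state, without advancing time (a new reading comes with each control period).
- get_image(name): name is "scene" or "top"; returns (picture, depth): 480x640x3 uint8, blue, green, red; 480x640 float32, m along the optical axis (not along the pixel's ray), 0 where there is no reading.
- calibration(name): a dict with "fx", "fy", "cx", "cy" (pixels), "pose" (4x4, takes a point from camera to world coordinates). Camera axes: x right, y up, looking along -z (the intrinsics and any distortion apply to the point x, -y, -z); pixel columns grow to the right and rows downward; lengths in m; the calibration is good to about 2 mm. A picture is of the moment at which its call begins. calibration takes no time and is no camera call.
- finish_job(): hands the job in; it is judged then, once.
The state is a dict: "t": time; "q": joint angles; "dq": joint speeds; "effort": joint torques, N m; "tool_pos": TCP position; "tool_rot": TCP orientation; "contact_force": force on the tool from outside, world axes, zero at the start; "wrist_torque": the same for the moment, N m; "opening": finger opening in m; "grip_force": force on a finger pad.
Only numpy, scipy, OpenCV 4.12 (cv2) and the standard library are available. Lean on these libraries where they do the work, as an engineer would, in place of code of your own. Each camera call takes 0.05 s, during which the arm holds its last target. There are 200 camera calls.

### The job

The small steel measuring cup is wanted on the portion scale, but it stands at the back of the black supply tray, shut in by the treat jar, the square tin and the amber bottle. First stand all three containers upright on the yellow tote lid beside the tray; then stand the cup upright in the middle of the scale's steel plate; then put the jar, the tin and the bottle back into the tray, each upright on the very spot where it stood at the start. Set everything down gently, do not drop or knock over anything, and leave the travel mug, the tape roll and the carton alone.

Things in the scene. Friction and masses are not known exactly. Their poses are not given: they have to be found in the camera images.
- jar_mid (a point): Treat jar: upright clear plastic cylinder with brown treats inside, a paper band and a white ribbed screw lid; body 60 mm diameter, 100 mm tall, the lid (61 to 63 mm over its ribs) being the top 18 mm; about 0.24 kg. Loose, stands in the tray at the start; take it in its upper half, from above. The point is on its axis, half-way up (50 mm above its underside); z is up along the axis.
- tin_mid (a point): Square steel tin with a lid and cardboard-coloured labels: body 56 x 56 mm, 104 mm tall, the lid (58 x 58 mm) being the top 18 mm; about 0.26 kg. Loose, stands in the tray at the start, square with it to within 0.12 rad; take it in its upper half, from above. The point is on its axis, half-way up (52 mm above its underside); x and y are square to its side faces, z is up.
- bottle_mid (a point): Amber bottle: round body of 56 mm diameter, straight up to 76 mm above its underside, then a shoulder and a black cap of 27 mm diameter, 98 mm tall in all; about 0.22 kg. Loose, stands in the tray at the start; take it by the upper part of its straight body, from above. The point is on its axis, half-way up (49 mm above its underside); z is up along the axis.
- cup_mid (a point): Small steel measuring cup: open straight-sided cup without handle, 58 mm outer diameter, 50 mm tall, wall 3 mm; about 0.11 kg. Loose, stands in the middle of the tray's back (far) row, one container close on its left, one close on its right and one close in front (about 7 mm gaps), the tray's back wall 12 mm behind it. The point is on its axis, half-way up (25 mm above its underside); z is up along the axis.
- tray: Black plastic supply tray, fixed: 170 mm (its x) by 236 mm (its y), walls 36 mm high and 4 mm thick with a flange of 6 mm round the outside of the rim, floor 4 mm thick. The origin is the centre of its underside, on the table; x points away from the robot to the back wall, y to the left, z up. The cup stands at about x = 41 mm, y = 0; the three containers, in an order that changes, at about (41, 66), (41, -66) and (-25, 0) mm.
- lid_top (a point): Yellow tote lid lying flat on the table, fixed: 200 mm (x) by 240 mm (y), with a raised rim 12 mm wide whose top is 14 mm above the table, round a flat panel of 176 x 216 mm that is 8 mm above the table. It is the side area. The point is the centre of the panel, on its surface; z is up.
- scale_top (a point): White portion scale, fixed: housing 205 mm (x) by 165 mm (y), with a display and two keys on the side nearest the robot, and a square steel plate 150 mm (x) by 155 mm (y) whose top is 46 mm above the table and does not move. The point is the centre of the plate, on its upper surface; z is up.
- mug_mid (a point): Dark blue travel mug with handle and straw, 86 mm diameter, about 197 mm tall (straw to 245 mm), loose; to be left alone. The point is on its axis, 98 mm above the table.
- tape: Roll of yellow tape lying flat, 100 mm diameter, 76 mm hole, 48 mm high, loose; to be left alone. The origin is the centre of its underside.
- carton_mid (a point): White closed carton of bags with one red end, 90 x 150 mm, 80 mm high, loose; to be left alone. The point is its centre, 40 mm above the table.
Mind the look-alikes: they are no part of the job. Leave any green or purple look-alike of the part that bears bottle_mid alone.

How it is judged:
On the way, in this order (a step that is already met when the one before it is completed fails the run):
1. the jar, the tin and the bottle all stand upright and released on the yellow lid's panel (x of jar_mid in the frame of lid_top between -0.085 and 0.085 m and y of jar_mid in the frame of lid_top between -0.105 and 0.105 m and z of jar_mid in the frame of lid_top between 0.045 and 0.055 m and angle between each of jar_mid, tin_mid, bottle_mid's own z axis and vertical below 0.08 rad and contact force between each of jar, tin, bottle and the fingers below 0.2 N and x of tin_mid in the frame of lid_top between -0.085 and 0.085 m and y of tin_mid in the frame of lid_top between -0.105 and 0.105 m and z of tin_mid in the frame of lid_top between 0.047 and 0.057 m and x of bottle_mid in the frame of lid_top between -0.085 and 0.085 m and y of bottle_mid in the frame of lid_top between -0.105 and 0.105 m and z of bottle_mid in the frame of lid_top between 0.044 and 0.054 m), for 0.2 s.
2. the cup stands upright and released in the middle of the scale's plate (horizontal distance between cup_mid and scale_top below 0.015 m and z of cup_mid in the frame of scale_top between 0.02 and 0.03 m and angle between cup_mid's own z axis and vertical below 0.08 rad and contact force between cup and the fingers below 0.2 N and linear speed of cup below 0.02 m/s), for 0.2 s.
At the end, for the whole second after the job is handed in: The jar, the tin and the bottle stand upright (within 0.08 rad) and at rest in the tray, the middle of each within 15 mm of where it was at the start, and the cup stands upright, released and at rest on the scale's plate, within 15 mm of the plate's centre (all of step 2 and distance of each of jar_mid, tin_mid, bottle_mid from where it was at the start of the episode below 0.015 m and angle between each of jar_mid, tin_mid, bottle_mid's own z axis and vertical below 0.08 rad and linear speed of each of jar, tin, bottle below 0.02 m/s); the robot touches nothing.
It fails at once if the jar, the tin, the bottle or the cup is knocked over (tilted by more than 0.7 rad) (angle between any of jar_mid, tin_mid, bottle_mid, cup_mid's own z axis and vertical above 0.7 rad).
It fails at once if the travel mug, the tape roll or the carton is moved by more than 20 mm (distance of any of mug_mid, tape, carton_mid from where it was at the start of the episode above 0.02 m).
It fails at once if the jar, the tin, the bottle or the cup is dropped (falls at over 0.7 m/s with the fingers off it, as after a fall of more than 25 mm) ((linear speed of jar above 0.7 m/s and contact force between jar and the fingers below 0.1 N) or (linear speed of tin above 0.7 m/s and contact force between tin and the fingers below 0.1 N) or (linear speed of bottle above 0.7 m/s and contact force between bottle and the fingers below 0.1 N) or (linear speed of cup above 0.7 m/s and contact force between cup and the fingers below 0.1 N)).
It also fails if it takes over 144 s, if anything falls off the work surface, if the arm or the gripper's body presses on something with over 40 N, if the wrist force passes 120 N, or if a joint passes its speed limit or range.

## Working session

There is one attempt and no reset: what is moved stays moved. The work goes in short steps, Python scripts to look and compute and a tool call to move; the robot and the scene stay as the last step left them, time stands still between calls to the robot, and variables do not carry over. Pictures are saved under pics/ and viewed, at most 14 in all, crops included, and the job is handed in when it is done.

Besides the shell and the picture viewer there is one more tool, called after ">>>" as a command line: name --argument value ..., lists and objects as JSON in quotes. arm_command: Moves the arm, as the interface text tells. Its arguments: {"type":"object","properties":{"plan":{"type":"array"},"gripper":{"type":"number"},"force":{"type":"number"}},"required":["plan"]}

```bash
mkdir -p pics
python3 - <<'E'
from station import *
import cv2,numpy as np
o=get_obs();print(o)
print(tcp_to_grasp if not callable(tcp_to_grasp) else tcp_to_grasp())
for n in("scene","top"):
    im,d=get_image(n);c=calibration(n);print(n,c)
    cv2.imwrite(f"pics/{n}0.png",im);np.savez(f"{n}0.npz",im=im,d=d)
E
```

```text
{'t': 0.0, 'q': array([-1.38100047e+00,  5.33542281e-02,  1.61433862e+00,  3.37917477e-05,
        1.47600716e+00, -1.19004569e-01]), 'dq': array([ 0.00069006, -0.00056724, -0.0020399 , -0.00041954, -0.0004529 ,
        0.00043158]), 'effort': array([-1.79945723e-04, -3.93676758e+01, -3.70177424e+01, -5.22350956e-05,
        7.04454433e-03,  2.31238550e-05]), 'tool_pos': array([ 0.18989523, -0.59515852,  0.40343762]), 'tool_rot': array([-3.10213873e+00, -4.82808525e-01,  6.42963372e-05]), 'contact_force': array([0.31581185, 0.82912978, 0.12451773]), 'wrist_torque': array([ 0.00560327, -0.02410972, -0.01173292]), 'grip_force': 0.0, 'opening': 0.08551410760460304}
0.1547
scene {'fx': 518.2370069326521, 'fy': 518.2370069326521, 'cx': 321.2940063053375, 'cy': 240.80037501567543, 'pose': array([[-5.07774764e-01, -7.45936033e-01,  4.30980538e-01,
         1.08315160e+00],
       [ 8.61489255e-01, -4.40261216e-01,  2.52994713e-01,
         4.30651781e-01],
       [ 1.02614333e-03,  4.99749433e-01,  8.66169412e-01,
         1.22222798e+00],
       [ 0.00000000e+00,  0.00000000e+00,  0.00000000e+00,
         1.00000000e+00]])}
top {'fx': 602.4611859656743, 'fy': 602.4611859656743, 'cx': 320.7186290012666, 'cy': 238.68808293193555, 'pose': array([[-2.65224139e-03,  9.89558624e-01, -1.44106544e-01,
         3.31535626e-01],
       [-9.99801201e-01,  2.23761943e-04,  1.99376074e-02,
         9.68767994e-02],
       [ 1.97616769e-02,  1.44130775e-01,  9.89361307e-01,
         1.56169608e+00],
       [ 0.00000000e+00,  0.00000000e+00,  0.00000000e+00,
         1.00000000e+00]])}
```

View pics/top0.png

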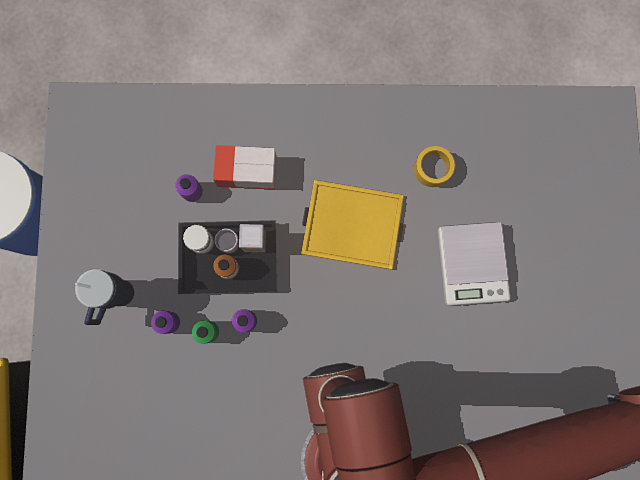

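View pics/scene0.png

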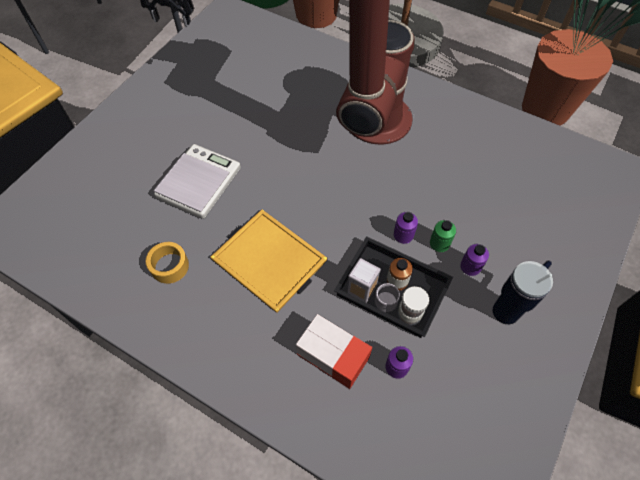

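The top view shows these positions:

| Item | Pixel |
|---|---|
| Amber bottle | (225,266) |
| Jar | (197,239) |
| Cup | (227,240) |
| Tin | (251,237) |
| Lid | (354,225) |
| Scale | (475,258) |

The bottle look-alikes are purple at (188,187), (165,322) and (244,321), and green at (204,332). I choose the amber one in the tray, also seen at (400,270) in the scene view. Next I'll take a close crop and make 3D measurements.

```bash
cat > h.py <<'E'
import numpy as np,cv2
from station import *
def cloud(n,d):
    c=calibration(n);v,u=np.mgrid[:480,:640]
    p=np.stack([(u-c['cx'])/c['fx']*d,-(v-c['cy'])/c['fy']*d,-d],-1)
    w=p@c['pose'][:3,:3].T+c['pose'][:3,3]; w[d<=0]=np.nan
    return w
def ray(n,u,v,z):
    c=calibration(n);r=c['pose'][:3,:3]@np.array([(u-c['cx'])/c['fx'],-(v-c['cy'])/c['fy'],-1]);o=c['pose'][:3,3]
    return o+r*(z-o[2])/r[2]
def tri(us):  # [(name,u,v),...] least squares ray meet
    A=np.zeros((3,3));b=np.zeros(3)
    for n,u,v in us:
        c=calibration(n);r=c['pose'][:3,:3]@np.array([(u-c['cx'])/c['fx'],-(v-c['cy'])/c['fy'],-1]);r/=np.linalg.norm(r)
        P=np.eye(3)-np.outer(r,r);A+=P;b+=P@c['pose'][:3,3]
    return np.linalg.solve(A,b)
E
python3 - <<'E'
from h import *
T=np.load('top0.npz');S=np.load('scene0.npz')
a=cv2.resize(T['im'][205:305,170:290],None,fx=5,fy=5,interpolation=2)[:,:600]
b=cv2.resize(S['im'][235:340,330:460],None,fx=4.6,fy=4.6,interpolation=2)
W=np.zeros((600,800,3),np.uint8)
a=cv2.resize(a,(400,333));b=cv2.resize(b,(400,323));W[:333,:400]=a;W[:323,400:]=b
cv2.imwrite('pics/crop1.png',W)
rng={'jar':(197,239),'cup':(227,240),'tin':(251,237),'bottle':(225,266),'lid':(354,225),'scale':(475,258),'floor':(198,280),'table':(300,330),'mug':(95,290),'carton':(255,165)}
wt=cloud('top',T['d']);ws=cloud('scene',S['d'])
for k,(u,v) in rng.items():
    p=np.nanmedian(wt[v-2:v+3,u-2:u+3].reshape(-1,3),0);print(k,p.round(4))
    R=0.045
# top faces by height band, both cameras
seed={k:np.nanmedian(wt[v-1:v+2,u-1:u+2].reshape(-1,3),0)[:2] for k,(u,v) in rng.items()}
for k,lo,hi,R in [('jar',.092,.12,.045),('tin',.096,.12,.045),('bottle',.09,.115,.03),('cup',.044,.064,.034),('scale',.04,.055,.13),('lid',.004,.02,.15)]:
    for n,w in(('top',wt),('scene',ws)):
        q=w.reshape(-1,3);m=(np.hypot(*(q[:,:2]-seed[k]).T)<R)&(q[:,2]>lo)&(q[:,2]<hi);q=q[m]
        if len(q)<5: print(k,n,'few');continue
        r=cv2.minAreaRect((q[:,:2]*1000).astype(np.float32));cc,rr=cv2.minEnclosingCircle((q[:,:2]*1000).astype(np.float32))
        print(k,n,len(q),'z',np.median(q[:,2]).round(4),'mean',q[:,:2].mean(0).round(4),'rect',np.round(r[0],1),np.round(r[1],1),round(r[2],1),'circ',np.round(cc,1),round(rr,1))
E
```

```text
jar [0.543  0.3688 0.1043]
cup [0.5546 0.3093 0.007 ]
tin [0.5472 0.2371 0.1093]
bottle [0.4769 0.2998 0.102 ]
lid [ 0.5939 -0.0219  0.0092]
scale [ 0.5027 -0.3261  0.0455]
floor [0.4508 0.3821 0.0053]
table [ 0.3226  0.1191 -0.0021]
mug [0.4137 0.5762 0.1975]
carton [0.735  0.2323 0.0818]
jar top 508 z 0.1045 mean [0.548  0.3724] rect [548.7 373.6] [61.6 60.6] 53.0 circ [549.3 372.8] 31.9
jar scene 538 z 0.1033 mean [0.5492 0.3727] rect [547.  371.8] [60.9 60.5] 22.8 circ [547. 372.] 31.8
tin top 573 z 0.1087 mean [0.551 0.238] rect [551.2 238.1] [58.9 57.4] 89.8 circ [551.9 237.9] 39.0
tin scene 563 z 0.1076 mean [0.5523 0.2387] rect [549.1 238. ] [58.7 60.2] 89.7 circ [549.1 238. ] 40.3
bottle top 119 z 0.1016 mean [0.4817 0.3048] rect [479.  305.1] [34.4 36.6] 79.1 circ [481.6 306.5] 20.6
bottle scene 111 z 0.1008 mean [0.4821 0.3052] rect [481.9 304.6] [28.3 28.4] 55.3 circ [481.6 306. ] 16.2
cup top 111 z 0.0542 mean [0.5512 0.3075] rect [549.4 307. ] [56.2 56.8] 45.2 circ [549.6 310.4] 32.4
cup scene 126 z 0.0515 mean [0.5511 0.309 ] rect [548.9 306.6] [55.3 57. ] 32.5 circ [551.3 310.2] 32.6
scale top 3646 z 0.0462 mean [ 0.5098 -0.3243] rect [ 491.7 -325.4] [199.7 160.5] 4.1 circ [ 496.1 -326.1] 120.8
scale scene 2489 z 0.0459 mean [ 0.5133 -0.3234] rect [ 493.1 -327. ] [195.6 159.4] 3.2 circ [ 497.3 -325.5] 119.4
lid top 7001 z 0.0096 mean [ 0.5948 -0.0187] rect [593.8 -22.4] [297. 296.] 75.7 circ [594.5 -21.6] 150.0
lid scene 6025 z 0.0088 mean [ 0.5976 -0.0157] rect [592.5 -19.8] [293.6 294.5] 73.8 circ [594.5 -21.5] 149.9
```

View pics/crop1.png

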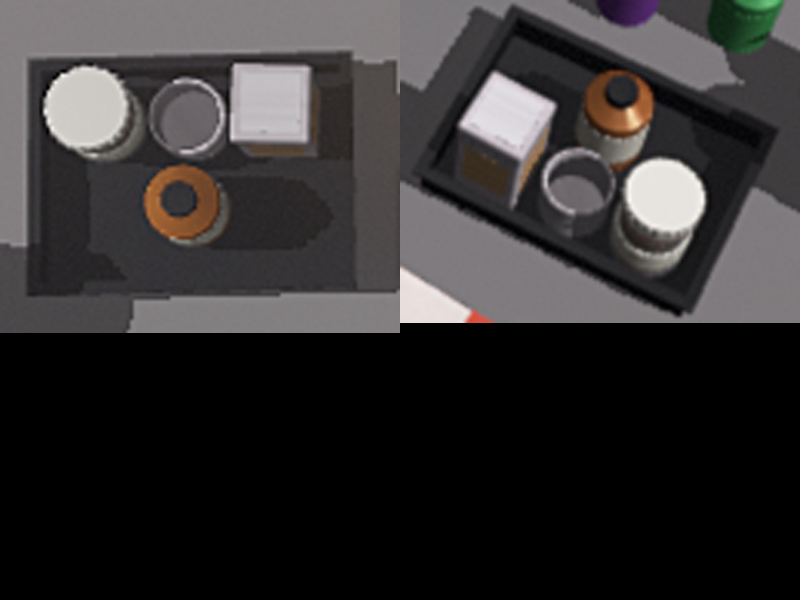

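The crop confirms the layout: amber bottle in front (180,200 in the left panel), cup behind it, jar on the left and tin on the right. Next I need the lid and scale frames, and a move helper.

```bash
cat >> h.py <<'E'
from scipy.spatial.transform import Rotation as Ro
G=tcp_to_grasp if not callable(tcp_to_grasp) else tcp_to_grasp()
def go(x,y,z,th,prev=None):
    """print shift (cm) and turn in tool axes to bring grasp point to x,y,z with tool-x heading th"""
    if prev is None:
        o=get_obs();p=o['tool_pos'];R=Ro.from_rotvec(o['tool_rot'])
    else: p,R=prev
    Rt=Ro.from_matrix(np.array([[np.cos(th),np.sin(th),0],[np.sin(th),-np.cos(th),0],[0,0,-1.]]))
    t=np.array([x,y,z+G])
    print('cm',(R.inv().apply(t-p)*100).round(2),'turn',(R.inv()*Rt).as_rotvec().round(3))
def st():
    o=get_obs();R=Ro.from_rotvec(o['tool_rot']).as_matrix();g=o['tool_pos']+R[:,2]*G
    print('t',round(o['t'],2),'grasp',g.round(4),'th',round(float(np.arctan2(R[1,0],R[0,0])),3),'open',round(o['opening'],4),'gf',round(float(o['grip_force']),1),'cf',np.round(o['contact_force'],1))
E
python3 - <<'E'
from h import *
st()
for n in('top','scene'):
    Z=np.load(n+'0.npz');im=Z['im'];w=cloud(n,Z['d'])
    hsv=cv2.cvtColor(im,cv2.COLOR_BGR2HSV)
    near=lambda x,y,R:np.hypot(w[...,0]-x,w[...,1]-y)<R
    def rect(m,nm,z):
        k,l,s,_=cv2.connectedComponentsWithStats(m.astype(np.uint8));i=1+s[1:,4].argmax()
        v,u=np.where(l==i);p=np.array([ray(n,a,b,z)[:2] for a,b in zip(u,v)],np.float32)
        r=cv2.minAreaRect(p*1000);print(n,nm,np.round(r[0],1),np.round(r[1],1),round(r[2],2))
    rect(near(.594,-.021,.17)&(hsv[...,1]>120)&(hsv[...,0]>15)&(hsv[...,0]<35),'lid',.014)
    ms=near(.495,-.326,.14)&(w[...,2]>.025)
    rect(ms,'house',.044)
    c=[im[int(v),int(u)] for u,v in ([(475,250),(442,250),(455,301),(505,290),(470,225)] if n=='top' else [(195,180),(200,213),(160,180),(200,150),(230,175)])];print(c)
    cv2.imwrite(f'pics/sc_{n}.png',cv2.resize(im[210:315,425:525] if n=='top' else im[135:225,145:250],None,fx=4,fy=4,interpolation=2))
a=cv2.imread('pics/sc_top.png');b=cv2.imread('pics/sc_scene.png');W=np.zeros((420,800,3),np.uint8);W[:,:400]=a[:420];W[:360,400:]=b[:360,:400];cv2.imwrite('pics/sc.png',W)
E
```

```text
t 0.1 grasp [ 0.1899 -0.5949  0.2489] th 0.309 open 0.0852 gf 0.0 cf [-0.1  0.2 -0.3]Traceback (most recent call last):
  File "<stdin>", line 11, in <module>
  File "<stdin>", line 9, in rect
  File "h.py", line 9, in ray
    c=calibration(n);r=c['pose'][:3,:3]@np.array([(u-c['cx'])/c['fx'],-(v-c['cy'])/c['fy'],-1]);o=c['pose'][:3,3]
ValueError: time passes only in moves, steps and waits
```

```bash
sed -i 's/^from station import \*/from station import *\nimport functools\ncalibration=functools.lru_cache(calibration)/' h.py
cat > m.py <<'E'
from h import *
for n in('top','scene'):
    Z=np.load(n+'0.npz');im=Z['im'];w=cloud(n,Z['d'])
    hsv=cv2.cvtColor(im,cv2.COLOR_BGR2HSV)
    near=lambda x,y,R:np.hypot(w[...,0]-x,w[...,1]-y)<R
    def rect(m,nm,z):
        k,l,s,_=cv2.connectedComponentsWithStats(m.astype(np.uint8));i=1+s[1:,4].argmax()
        v,u=np.where(l==i);p=np.array([ray(n,a,b,z)[:2] for a,b in zip(u,v)],np.float32)
        r=cv2.minAreaRect(p*1000);print(n,nm,np.round(r[0],1),np.round(r[1],1),round(r[2],2))
    rect(near(.594,-.021,.17)&(hsv[...,1]>120)&(hsv[...,0]>15)&(hsv[...,0]<35),'lid',.014)
    rect(near(.495,-.326,.14)&(w[...,2]>.025),'house',.044)
    cv2.imwrite(f'pics/sc_{n}.png',cv2.resize(im[210:315,425:525] if n=='top' else im[135:225,145:245],None,fx=4,fy=4,interpolation=2))
a=cv2.imread('pics/sc_top.png');b=cv2.imread('pics/sc_scene.png');W=np.zeros((420,800,3),np.uint8);W[:,:400]=a;W[:360,400:]=b;cv2.imwrite('pics/sc.png',W)
E
python3 m.py
```

```text
top lid [595.8 -17.3] [240.6 200.1] 80.22
top house [ 490.9 -321.8] [202.9 165.6] 4.17
scene lid [597.2 -16.7] [244.  200.7] 80.04
scene house [ 498.7 -318.9] [206.5 172.4] 4.18
```

View pics/sc.png

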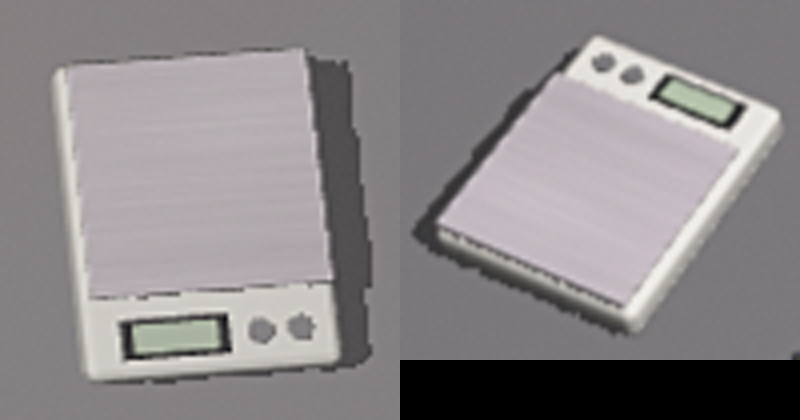

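The plate corners in the crop are: top panel (66,67), (303,50), (333,281), (92,298); scene panel (560,75), (738,148), (628,305), (438,225).

Run:
```python
from h import *
A=np.array([(303,50),(333,281),(92,298),(66,67)])/4+[425,210]   # back-right, front-right, front-left, back-left
B=np.array([(38,225),(160,75),(338,148),(228,305)])/4+[145,135]
P=[tri([('top',*a),('scene',*b)]) for a,b in zip(A,B)];P=np.array(P);print(P.round(4),P.mean(0).round(4))
# tin yaw
T=np.load('top0.npz');w=cloud('top',T['d']).reshape(-1,3);q=w[(np.hypot(w[:,0]-.551,w[:,1]-.238)<.05)&(w[:,2]>.1)]
print(cv2.minAreaRect((q[:,:2]*1000).astype(np.float32)))
st();go(.551,.238,.20,np.pi/2)
```

```text
[[ 0.5946 -0.3968  0.0407]
 [ 0.4452 -0.4083  0.0398]
 [ 0.435  -0.2544  0.0432]
 [ 0.5824 -0.2416  0.0438]] [ 0.5143 -0.3253  0.0419]
((551.2295532226562, 238.14300537109375), (58.90206527709961, 57.44565963745117), 89.83058166503906)
t 0.1 grasp [ 0.1899 -0.5949  0.2489] th 0.309 open 0.0852 gf 0.0 cf [-0.1  0.2 -0.3]
cm [ 59.72 -68.4    5.03] turn [-2.000e-03 -1.000e-03 -1.262e+00]
```

>>> arm_command --plan '[[[59.7,-68.4,3,0,0,-1.262],[59.7,-68.4,3,0,0,-1.262],[59.7,-68.4,3,0,0,-1.262],[59.7,-68.4,3,0,0,-1.262],[59.7,-68.4,3,0,0,-1.262],[59.7,-68.4,3,0,0,-1.262],[59.7,-68.4,3,0,0,-1.262],[59.7,-68.4,3,0,0,-1.262],[59.7,-68.4,3,0,0,-1.262],[59.7,-68.4,3,0,0,-1.262],[59.7,-68.4,3,0,0,-1.262],[59.7,-68.4,3,0,0,-1.262]]]' --gripper -1

```text
t: 1.1
tool_pos: [0.3886, -0.1348, 0.3879]
tool_rot: [2.221, 2.221, 0.0]
contact_force: [-0.0, -1.3, -0.9]
opening: 0.0851
grip_force: 0.0
```

```bash
python3 -c "
from h import *
st();go(.551,.238,.20,np.pi/2);go(.551,.238,.15,np.pi/2)"
```

```text
t 1.1 grasp [ 0.3886 -0.1348  0.2332] th 1.571 open 0.0851 gf 0.0 cf [-0.  -1.3 -0.9]
cm [37.28 16.25  3.32] turn [0. 0. 0.]
cm [37.28 16.24  8.32] turn [0. 0. 0.]
```

>>> arm_command --plan '[[[37.3,16.2,6,0,0,0],[37.3,16.2,6,0,0,0],[37.3,16.2,6,0,0,0],[37.3,16.2,6,0,0,0],[37.3,16.2,6,0,0,0],[37.3,16.2,6,0,0,0],[37.3,16.2,6,0,0,0],[37.3,16.2,6,0,0,0],[37.3,16.2,6,0,0,0],[37.3,16.2,6,0,0,0],[37.3,16.2,6,0,0,0],[37.3,16.2,6,0,0,0]]]'

```text
t: 2.1
tool_pos: [0.5505, 0.2376, 0.3265]
tool_rot: [-2.218, -2.224, 0.004]
contact_force: [-0.5, -0.8, -0.1]
opening: 0.0851
grip_force: 0.0
```

```bash
python3 -c "
from h import *
st();go(.551,.238,.075,np.pi/2)"
```

```text
t 2.1 grasp [0.55   0.2374 0.1718] th 1.574 open 0.0851 gf 0.0 cf [-0.5 -0.8 -0.1]
cm [0.05 0.08 9.68] turn [-0.003  0.001  0.003]
```

>>> arm_command --plan '[[[0,0.1,2.5,0,0,0],[0,0.1,5,0,0,0],[0,0.1,7,0,0,0],[0,0.1,8.5,0,0,0],[0,0.1,9.4,0,0,0],[0,0.1,9.7,0,0,0],[0,0.1,9.7,0,0,0],[0,0.1,9.7,0,0,0]]]'

```text
t: 2.77
tool_pos: [0.552, 0.2358, 0.2324]
tool_rot: [2.221, 2.22, 0.002]
contact_force: [0.1, 0.8, -0.1]
opening: 0.085
grip_force: 0.0
```

>>> arm_command --plan '[[[0,0,0,0,0,0],[0,0,0,0,0,0],[0,0,0,0,0,0],[0,0,0,0,0,0],[0,0,0,0,0,0],[0,0,0,0,0,0],[0,0,0,0,0,0],[0,0,0,0,0,0]]]' --gripper 1 --force 35

```text
t: 3.43
tool_pos: [0.5521, 0.2363, 0.2327]
tool_rot: [2.221, 2.221, 0.002]
contact_force: [-2.0, -0.8, 5.8]
opening: 0.0578
grip_force: 37.3
```

```bash
python3 -c "
from h import *
st()"
```

```text
t 3.43 grasp [0.5524 0.2364 0.078 ] th 1.571 open 0.0578 gf 37.3 cf [-2.  -0.8  5.8]
```

>>> arm_command --plan '[[[0,0,-1,0,0,0],[0,0,-3,0,0,0],[0,0,-6,0,0,0],[0,0,-9,0,0,0],[-2,0.5,-10,0,0,0],[-5,1.2,-10,0,0,0],[-8.5,2,-10,0,0,0],[-12,3,-10,0,0,0],[-15.5,4,-10,0,0,0],[-19,4.7,-10,0,0,0],[-22,5.5,-10,0,0,0],[-25,6.2,-10,0,0,0]]]'

```text
t: 4.43
tool_pos: [0.6135, -0.0156, 0.3309]
tool_rot: [-2.221, -2.221, 0.001]
contact_force: [-0.1, 0.5, -2.3]
opening: 0.0575
grip_force: 38.0
```

```bash
python3 -c "
from h import *
st();go(.6224,-.0723,.082,np.pi/2)"
```

```text
t 4.43 grasp [ 0.6134 -0.0156  0.1762] th 1.57 open 0.0575 gf 38.0 cf [-0.1  0.5 -2.3]
cm [-5.67  0.9   9.42] turn [-0.001 -0.    -0.   ]
```

>>> arm_command --plan '[[[-2.5,0.4,0,0,0,0],[-4.5,0.7,0.5,0,0,0],[-5.7,0.9,2,0,0,0],[-5.7,0.9,4.5,0,0,0],[-5.7,0.9,7,0,0,0],[-5.7,0.9,8.3,0,0,0],[-5.7,0.9,8.8,0,0,0],[-5.7,0.9,9.1,0,0,0],[-5.7,0.9,9.2,0,0,0],[-5.7,0.9,9.3,0,0,0],[-5.7,0.9,9.3,0,0,0]]]'

```text
t: 5.35
tool_pos: [0.6232, -0.0707, 0.2397]
tool_rot: [2.219, 2.22, 0.002]
contact_force: [0.0, -0.1, -0.9]
opening: 0.0576
grip_force: 38.0
```

```bash
python3 -c "
from h import *
st()"
```

```text
t 5.35 grasp [ 0.6236 -0.0708  0.085 ] th 1.571 open 0.0576 gf 38.0 cf [ 0.  -0.1 -0.9]
```

>>> arm_command --plan '[[[0,0,0.1,0,0,0],[0,0,0.2,0,0,0],[0,0,0.25,0,0,0],[0,0,0.3,0,0,0],[0,0,0.3,0,0,0]]]'

```text
t: 5.77
tool_pos: [0.623, -0.071, 0.2368]
tool_rot: [2.221, 2.221, 0.001]
contact_force: [-1.8, 0.7, 4.1]
opening: 0.0576
grip_force: 38.4
```

```bash
python3 -c "
from h import *
st()"
```

```text
t 5.77 grasp [ 0.6232 -0.071   0.0821] th 1.571 open 0.0576 gf 38.4 cf [-1.8  0.7  4.1]
```

>>> arm_command --plan '[[[0,0,0,0,0,0],[0,0,0,0,0,0],[0,0,0,0,0,0],[0,0,0,0,0,0],[0,0,-1,0,0,0],[0,0,-3,0,0,0],[0,0,-6,0,0,0],[0,0,-8,0,0,0],[3,-0.5,-9,0,0,0],[7,-1.2,-9,0,0,0],[11,-2,-9,0,0,0],[15,-2.7,-9,0,0,0]]]' --gripper -1

```text
t: 6.77
tool_pos: [0.5952, 0.0803, 0.3266]
tool_rot: [2.222, 2.219, 0.002]
contact_force: [0.6, 0.4, -1.7]
opening: 0.0852
grip_force: 0.0
```

Run:
```python
from h import *
st();go(.548,.3724,.16,np.pi/2)
im,d=get_image('top');w=cloud('top',d);q=w.reshape(-1,3)
q=q[(np.hypot(q[:,0]-.623,q[:,1]+.071)<.055)&(q[:,2]>.1)&(q[:,2]<.13)];print(len(q),q.mean(0))
```

```text
t 6.77 grasp [0.5954 0.0804 0.1719] th 1.57 open 0.0852 gf 0.0 cf [ 0.6  0.4 -1.7]
cm [29.2  -4.76  1.19] turn [ 0.002 -0.    -0.001]
548 [ 0.62029556 -0.06809522  0.11267117]
```

>>> arm_command --plan '[[[4,-0.7,0,0,0,0],[8,-1.4,0,0,0,0],[12,-2,0,0,0,0],[16,-2.6,0,0,0,0],[20,-3.3,0,0,0,0],[24,-4,0,0,0,0],[27,-4.5,0.5,0,0,0],[29.2,-4.8,1,0,0,0],[29.2,-4.8,1,0,0,0],[29.2,-4.8,1,0,0,0]]]'

```text
t: 7.65
tool_pos: [0.5472, 0.3719, 0.3152]
tool_rot: [2.219, 2.224, -0.001]
contact_force: [-0.1, -1.0, 0.3]
opening: 0.0853
grip_force: 0.0
```

```bash
python3 -c "
from h import *
st();go(.548,.3724,.073,np.pi/2)"
```

```text
t 7.65 grasp [0.5472 0.3718 0.1605] th 1.573 open 0.0853 gf 0.0 cf [-0.1 -1.   0.3]
cm [0.05 0.08 8.75] turn [-0.     0.001  0.002]
```

>>> arm_command --plan '[[[0,0,2.5,0,0,0],[0,0,5,0,0,0],[0,0,7,0,0,0],[0,0,8.5,0,0,0],[0,0,9,0,0,0],[0,0,9,0,0,0],[0,0,9,0,0,0]]]'

```text
t: 8.23
tool_pos: [0.5482, 0.3708, 0.2262]
tool_rot: [2.222, 2.22, 0.002]
contact_force: [0.5, -0.7, 0.3]
opening: 0.0852
grip_force: 0.0
```

>>> arm_command --plan '[[[0,0,0,0,0,0],[0,0,0,0,0,0],[0,0,0,0,0,0],[0,0,0,0,0,0],[0,0,0,0,0,0],[0,0,0,0,0,0],[0,0,0,0,0,0],[0,0,0,0,0,0]]]' --gripper 1 --force 40

```text
t: 8.9
tool_pos: [0.5481, 0.3716, 0.2273]
tool_rot: [2.22, 2.221, 0.004]
contact_force: [-2.6, -0.1, 6.8]
opening: 0.0602
grip_force: 42.4
```

```bash
python3 -c "
from h import *
st();go(.6396,.0263,.077,np.pi/2)"
```

```text
t 8.9 grasp [0.5484 0.3717 0.0726] th 1.571 open 0.0602 gf 42.4 cf [-2.6 -0.1  6.8]
cm [-34.53   9.14  -0.45] turn [ 0.002 -0.001  0.   ]
```

>>> arm_command --plan '[[[0,0,-1,0,0,0],[0,0,-3,0,0,0],[0,0,-6,0,0,0],[0,0,-9,0,0,0],[-2,0.5,-10,0,0,0],[-5,1.3,-10,0,0,0],[-8.5,2.2,-10,0,0,0],[-12,3.2,-10,0,0,0],[-16,4.2,-10,0,0,0],[-20,5.2,-10,0,0,0],[-24,6.3,-10,0,0,0],[-28,7.4,-10,0,0,0]]]'

```text
t: 9.9
tool_pos: [0.6214, 0.0893, 0.3251]
tool_rot: [-2.221, -2.222, 0.0]
contact_force: [1.4, -0.1, -2.5]
opening: 0.0601
grip_force: 44.0
```

>>> arm_command --plan '[[[-3,0.8,0,0,0,0],[-5.5,1.5,0.3,0,0,0],[-6.5,1.7,2,0,0,0],[-6.5,1.7,4.5,0,0,0],[-6.5,1.7,7,0,0,0],[-6.5,1.7,8.3,0,0,0],[-6.5,1.7,8.8,0,0,0],[-6.5,1.7,9,0,0,0],[-6.5,1.7,9,0,0,0],[-6.5,1.7,9,0,0,0]]]'

```text
t: 10.73
tool_pos: [0.6393, 0.0264, 0.237]
tool_rot: [2.219, 2.22, 0.003]
contact_force: [0.2, -0.5, -1.5]
opening: 0.0598
grip_force: 44.0
```

```bash
python3 -c "
from h import *
st();go(.6396,.0263,.0766,np.pi/2)"
```

```text
t 10.73 grasp [0.6397 0.0263 0.0823] th 1.571 open 0.0598 gf 44.0 cf [ 0.2 -0.5 -1.5]
cm [-0.01  0.03  0.57] turn [0.003 0.    0.   ]
```

>>> arm_command --plan '[[[0,0,0.2,0,0,0],[0,0,0.35,0,0,0],[0,0,0.45,0,0,0],[0,0,0.52,0,0,0],[0,0,0.57,0,0,0],[0,0,0.57,0,0,0]]]'

```text
t: 11.23
tool_pos: [0.639, 0.0262, 0.2314]
tool_rot: [2.221, 2.221, 0.001]
contact_force: [-3.7, -0.0, 6.2]
opening: 0.0597
grip_force: 44.5
```

```bash
python3 -c "
from h import *
st()"
```

```text
t 11.23 grasp [0.6391 0.0261 0.0767] th 1.571 open 0.0597 gf 44.5 cf [-3.7 -0.   6.2]
```

>>> arm_command --plan '[[[0,0,0,0,0,0],[0,0,0,0,0,0],[0,0,0,0,0,0],[0,0,0,0,0,0],[0,0,-1,0,0,0],[0,0,-3,0,0,0],[0,0,-6,0,0,0],[0,0,-9,0,0,0],[2,-1,-9.5,0,0,0.12],[5,-2.8,-9.5,0,0,0.24],[8,-4.5,-9.5,0,0,0.36],[11,-6.2,-9.5,0,0,0.48]]]' --gripper -1

```text
t: 12.23
tool_pos: [0.576, 0.1369, 0.3258]
tool_rot: [2.691, 1.62, 0.002]
contact_force: [0.5, 0.5, -0.8]
opening: 0.0856
grip_force: 0.0
```

```bash
python3 -c "
from h import *
st();go(.482,.305,.16,0)"
```

```text
t 12.23 grasp [0.5762 0.137  0.1711] th 1.084 open 0.0856 gf 0.0 cf [ 0.5  0.5 -0.8]
cm [ 10.46 -16.17   1.1 ] turn [ 1.000e-03 -2.000e-03  1.084e+00]
```

>>> arm_command --plan '[[[2,-3.2,0,0,0,0.12],[4,-6.2,0,0,0,0.24],[6,-9.2,0,0,0,0.36],[8,-12.2,0,0,0,0.48],[9.5,-14.7,0,0,0,0.6],[10.4,-16.2,0,0,0,0.72],[10.4,-16.2,0.5,0,0,0.84],[10.4,-16.2,1,0,0,0.96],[10.4,-16.2,1,0,0,1.08],[10.4,-16.2,1,0,0,1.084],[10.4,-16.2,1,0,0,1.084]]]'

```text
t: 13.15
tool_pos: [0.481, 0.3032, 0.3151]
tool_rot: [-3.141, -0.015, -0.001]
contact_force: [-0.3, 0.1, -0.1]
opening: 0.0856
grip_force: 0.0
```

```bash
python3 -c "
from h import *
st();go(.482,.305,.062,0)"
```

```text
t 13.15 grasp [0.4811 0.3033 0.1604] th 0.01 open 0.0856 gf 0.0 cf [-0.3  0.1 -0.1]
cm [ 0.1  -0.17  9.84] turn [-0.    -0.001  0.01 ]
```

>>> arm_command --plan '[[[0.1,-0.2,2.5,0,0,0],[0.1,-0.2,5,0,0,0],[0.1,-0.2,7.5,0,0,0],[0.1,-0.2,9,0,0,0],[0.1,-0.2,9.8,0,0,0],[0.1,-0.2,10,0,0,0],[0.1,-0.2,10,0,0,0],[0.1,-0.2,10,0,0,0]]]'

```text
t: 13.82
tool_pos: [0.4826, 0.3055, 0.216]
tool_rot: [-3.141, -0.012, -0.003]
contact_force: [0.2, -0.5, 0.5]
opening: 0.0855
grip_force: 0.0
```

>>> arm_command --plan '[[[0,0,0,0,0,0],[0,0,0,0,0,0],[0,0,0,0,0,0],[0,0,0,0,0,0],[0,0,0,0,0,0],[0,0,0,0,0,0],[0,0,0,0,0,0],[0,0,0,0,0,0]]]' --gripper 1 --force 40

```text
t: 14.48
tool_pos: [0.4826, 0.3055, 0.216]
tool_rot: [-3.141, -0.011, -0.004]
contact_force: [-0.3, -0.4, 6.1]
opening: 0.0552
grip_force: 43.1
```

```bash
python3 -c "
from h import *
st();go(.5571,-.0101,.066,0)"
```

```text
t 14.48 grasp [0.4829 0.3057 0.0613] th 0.007 open 0.0552 gf 43.1 cf [-0.3 -0.4  6.1]
cm [ 7.23 31.61 -0.48] turn [-0.001 -0.002  0.007]
```

>>> arm_command --plan '[[[0,0,-1,0,0,0],[0,0,-3,0,0,0],[0,0,-6,0,0,0],[0,0,-9,0,0,0],[0,2,-11,0,0,0],[0.5,5,-12,0,0,0],[1,8.5,-12,0,0,0],[1.5,12,-12,0,0,0],[2.5,16,-12,0,0,0],[3.5,20,-12,0,0,0],[4.5,24,-12,0,0,0],[6,28,-12,0,0,0]]]'

```text
t: 15.48
tool_pos: [0.5426, 0.0247, 0.3341]
tool_rot: [-3.141, -0.011, 0.002]
contact_force: [1.0, 0.2, -1.5]
opening: 0.0554
grip_force: 43.0
```

>>> arm_command --plan '[[[0.8,2,0,0,0,0],[1.2,3.3,0.5,0,0,0],[1.2,3.6,2,0,0,0],[1.2,3.6,5,0,0,0],[1.2,3.6,8,0,0,0],[1.2,3.6,10,0,0,0],[1.2,3.6,10.8,0,0,0],[1.2,3.6,11,0,0,0],[1.2,3.6,11,0,0,0],[1.2,3.6,11,0,0,0]]]'

```text
t: 16.32
tool_pos: [0.5564, -0.0091, 0.2261]
tool_rot: [3.141, 0.012, 0.004]
contact_force: [0.1, 0.6, -1.7]
opening: 0.0548
grip_force: 43.1
```

```bash
python3 -c "
from h import *
st();go(.5571,-.0101,.0653,0)"
```

```text
t 16.32 grasp [ 0.5568 -0.0092  0.0714] th 0.007 open 0.0548 gf 43.1 cf [ 0.1  0.6 -1.7]
cm [0.07 0.1  0.61] turn [ 0.    -0.002  0.007]
```

>>> arm_command --plan '[[[0,0,0.2,0,0,0],[0,0,0.35,0,0,0],[0,0,0.45,0,0,0],[0,0,0.52,0,0,0],[0,0,0.57,0,0,0],[0,0,0.57,0,0,0]]]'

```text
t: 16.82
tool_pos: [0.5561, -0.0094, 0.2201]
tool_rot: [3.142, 0.011, 0.001]
contact_force: [-3.3, 0.1, 4.3]
opening: 0.0551
grip_force: 43.7
```

```bash
python3 -c "
from h import *
st()"
```

```text
t 16.82 grasp [ 0.5562 -0.0094  0.0654] th 0.007 open 0.0551 gf 43.7 cf [-3.3  0.1  4.3]
```

>>> arm_command --plan '[[[0,0,0,0,0,0],[0,0,0,0,0,0],[0,0,0,0,0,0],[0,0,0,0,0,0],[0,0,-1,0,0,0],[0,0,-3,0,0,0],[0,0,-6,0,0,0],[0,0,-9,0,0,0],[0,-3,-9.5,0,0,0],[0,-7,-9.5,0,0,0],[0,-11,-9.5,0,0,0],[0,-15,-9.5,0,0,0]]]' --gripper -1

```text
t: 17.82
tool_pos: [0.5546, 0.142, 0.3153]
tool_rot: [-3.141, -0.009, -0.003]
contact_force: [0.8, -0.8, -0.0]
opening: 0.0856
grip_force: 0.0
```

>>> arm_command --plan '[[[-0.1,-4,0,0,0,0],[-0.2,-8,0,0,0,0],[-0.3,-12,0,0,0,0],[-0.4,-15,0,0,0,0],[-0.5,-16.5,0,0,0,0],[-0.5,-16.5,0,0,0,0],[-0.5,-16.5,0,0,0,0]]]'

```text
t: 18.4
tool_pos: [0.5485, 0.3058, 0.314]
tool_rot: [3.141, 0.013, 0.0]
contact_force: [-0.2, -0.3, -0.3]
opening: 0.0855
grip_force: 0.0
```

Run:
```python
from h import *
for n in('top','scene'):
    im,d=get_image(n);cv2.imwrite(f'pics/{n}1.png',im);np.savez(n+'1.npz',im=im,d=d)
    w=cloud(n,d).reshape(-1,3)
    m=(np.hypot(w[:,0]-.55,w[:,1]-.307)<.036)&(w[:,2]>.044)&(w[:,2]<.062);q=w[m]
    if len(q)>9: print(n,len(q),cv2.minAreaRect((q[:,:2]*1000).astype(np.float32)))
st();go(.55,.307,.035,0.0)
T=cv2.imread('pics/top1.png')[150:310,150:420];S=cv2.imread('pics/scene1.png')[190:350,200:470]
W=np.vstack([T,S]);cv2.imwrite('pics/chk1.png',cv2.resize(W,None,fx=1.85,fy=1.85))
```

```text
top 17 ((529.6583251953125, 311.556396484375), (46.91556167602539, 15.506266593933105), 77.1160888671875)
scene 142 ((547.5614624023438, 306.3795166015625), (56.23600387573242, 57.11458206176758), 0.5762467980384827)
t 18.5 grasp [0.5487 0.3044 0.1592] th 0.006 open 0.0853 gf 0.0 cf [ 0.5 -0.3  1.2]
cm [ 0.13 -0.26 12.42] turn [0.001 0.    0.006]
```

View pics/chk1.png

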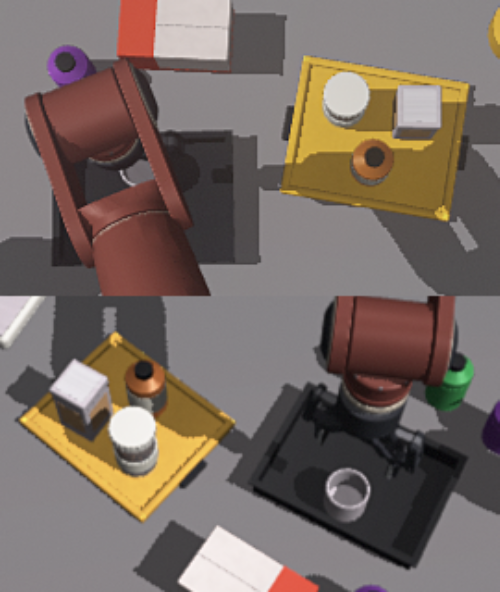

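The three containers stand upright on the panel: jar (345,97), tin (417,110) and bottle (373,160) in the top half. The cup is undisturbed at (347,495) in the lower half.

>>> arm_command --plan '[[[0.1,-0.15,3,0,0,0],[0.1,-0.15,6,0,0,0],[0.1,-0.15,9,0,0,0],[0.1,-0.15,11,0,0,0],[0.1,-0.15,12.2,0,0,0],[0.1,-0.15,12.6,0,0,0],[0.1,-0.15,12.6,0,0,0],[0.1,-0.15,12.6,0,0,0]]]'

```text
t: 19.17
tool_pos: [0.5504, 0.3068, 0.1893]
tool_rot: [-3.141, -0.009, -0.003]
contact_force: [0.8, 0.8, 0.3]
opening: 0.0851
grip_force: 0.0
```

>>> arm_command --plan '[[[0,0,0,0,0,0],[0,0,0,0,0,0],[0,0,0,0,0,0],[0,0,0,0,0,0],[0,0,0,0,0,0],[0,0,0,0,0,0],[0,0,0,0,0,0],[0,0,0,0,0,0]]]' --gripper 1 --force 30

```text
t: 19.83
tool_pos: [0.5504, 0.3075, 0.1899]
tool_rot: [-3.141, -0.011, -0.005]
contact_force: [-0.9, -0.6, 5.7]
opening: 0.0572
grip_force: 32.7
```

```bash
python3 -c "
from h import *
st();go(.514,-.325,.075,0)"
```

```text
t 19.83 grasp [0.5509 0.3077 0.0352] th 0.007 open 0.0572 gf 32.7 cf [-0.9 -0.6  5.7]
cm [-4.07 63.22 -4.06] turn [-0.001 -0.003  0.007]
```

>>> arm_command --plan '[[[0,0,-1,0,0,0],[0,0,-3,0,0,0],[0,0,-6,0,0,0],[0,0,-9.5,0,0,0],[-0.5,0,-13,0,0,0],[-1,2,-15,0,0,0],[-2,5,-15.5,0,0,0],[-3,9,-15.5,0,0,0],[-4,13,-15.5,0,0,0],[-4,17,-15.5,0,0,0],[-4,21,-15.5,0,0,0],[-4,25,-15.5,0,0,0]]]'

```text
t: 20.83
tool_pos: [0.5102, 0.0554, 0.343]
tool_rot: [-3.142, -0.012, -0.0]
contact_force: [2.4, 0.7, -1.4]
opening: 0.0574
grip_force: 32.5
```

>>> arm_command --plan '[[[0,4,0,0,0,0],[0,8,0,0,0,0],[0,12,0,0,0,0],[0,16,0,0,0,0],[0,20,0,0,0,0],[0,24,0,0,0,0],[0,28,0,0,0,0],[0,32,0,0,0,0],[0,35,0,0,0,0],[0,37,0,0,0,0],[0,38.2,1,0,0,0],[0,38.2,3,0,0,0]]]'

```text
t: 21.83
tool_pos: [0.5142, -0.3277, 0.3153]
tool_rot: [3.137, 0.007, 0.007]
contact_force: [-0.5, 0.2, -0.5]
opening: 0.0568
grip_force: 32.5
```

```bash
python3 -c "
from h import *
st();go(.515,-.325,.0772,0)"
```

```text
t 21.83 grasp [ 0.515  -0.3284  0.1606] th 0.004 open 0.0568 gf 32.5 cf [-0.5  0.2 -0.5]
cm [ 0.04 -0.31  8.34] turn [ 0.004 -0.005  0.004]
```

>>> arm_command --plan '[[[0,0,1.5,0,0,0],[0,0,4,0,0,0],[0,0,6,0,0,0],[0,0,7,0,0,0],[0,0,7.4,0,0,0],[0,0,7.6,0,0,0],[0,0,7.6,0,0,0],[0,0,7.6,0,0,0],[0,0,7.6,0,0,0]]]'

```text
t: 22.58
tool_pos: [0.5144, -0.3254, 0.2385]
tool_rot: [3.14, 0.011, 0.003]
contact_force: [-0.6, 0.7, -1.4]
opening: 0.0571
grip_force: 32.5
```

```bash
python3 -c "
from h import *
st();go(.515,-.325,.0770,0)"
```

```text
t 22.58 grasp [ 0.5147 -0.3257  0.0838] th 0.007 open 0.0571 gf 32.5 cf [-0.6  0.7 -1.4]
cm [ 0.06 -0.04  0.68] turn [ 0.002 -0.002  0.007]
```

>>> arm_command --plan '[[[0.1,0,0.2,0,0,0],[0.1,0,0.4,0,0,0],[0.1,0,0.5,0,0,0],[0.1,0,0.58,0,0,0],[0.1,0,0.65,0,0,0],[0.1,0,0.65,0,0,0]]]'

```text
t: 23.08
tool_pos: [0.5151, -0.3253, 0.2319]
tool_rot: [3.141, 0.011, 0.0]
contact_force: [-2.3, 2.0, 6.3]
opening: 0.0567
grip_force: 33.3
```

```bash
python3 -c "
from h import *
st()"
```

```text
t 23.08 grasp [ 0.5151 -0.3254  0.0772] th 0.007 open 0.0567 gf 33.3 cf [-2.3  2.   6.3]
```

>>> arm_command --plan '[[[0,0,0,0,0,0],[0,0,0,0,0,0],[0,0,0,0,0,0],[0,0,0,0,0,0],[0,0,-1,0,0,0],[0,0,-3,0,0,0],[0,0,-6,0,0,0],[0,-1,-9,0,0,0],[0.5,-5,-10,0,0,0],[1,-9,-10,0,0,0],[1.5,-13,-10,0,0,0],[2,-17,-10,0,0,0]]]' --gripper -1

```text
t: 24.08
tool_pos: [0.5336, -0.1535, 0.3318]
tool_rot: [3.141, 0.009, 0.003]
contact_force: [1.2, 1.8, -0.1]
opening: 0.0856
grip_force: 0.0
```

>>> arm_command --plan '[[[0.5,-4,0,0,0,0],[1,-8,0,0,0,0],[1.6,-12,0,0,0,0],[2.1,-14.6,0,0,0,0],[2.1,-14.6,0,0,0,0],[2.1,-14.6,0,0,0,0],[2.1,-14.6,0,0,0,0]]]'

```text
t: 24.67
tool_pos: [0.5537, -0.0092, 0.3307]
tool_rot: [3.141, 0.011, 0.001]
contact_force: [0.7, 0.9, 0.1]
opening: 0.0857
grip_force: 0.0
```

Run:
```python
from h import *
for n in('top','scene'):
    im,d=get_image(n);cv2.imwrite(f'pics/{n}2.png',im)
    w=cloud(n,d).reshape(-1,3)
    m=(np.hypot(w[:,0]-.515,w[:,1]+.325)<.045)&(w[:,2]>.085)&(w[:,2]<.11);q=w[m]
    if len(q)>9: print(n,len(q),cv2.minAreaRect((q[:,:2]*1000).astype(np.float32)),np.median(q[:,2]))
T=cv2.imread('pics/top2.png')[200:320,420:530];cv2.imwrite('pics/chk2.png',cv2.resize(T,None,fx=4,fy=4))
st();go(.5562,-.0094,.0654,0.007)
```

```text
top 148 ((513.2858276367188, -324.1183776855469), (55.939144134521484, 58.829673767089844), 27.159259796142578) 0.09483712087977492
scene 155 ((511.8124694824219, -324.832275390625), (61.17522048950195, 55.58081817626953), 56.99727249145508) 0.0923743391836227
t 24.77 grasp [ 0.5537 -0.01    0.1758] th 0.005 open 0.0854 gf 0.0 cf [0.2 0.6 0.1]
cm [ 0.25 -0.06 11.04] turn [ 0.    -0.    -0.002]
```

View pics/chk2.png

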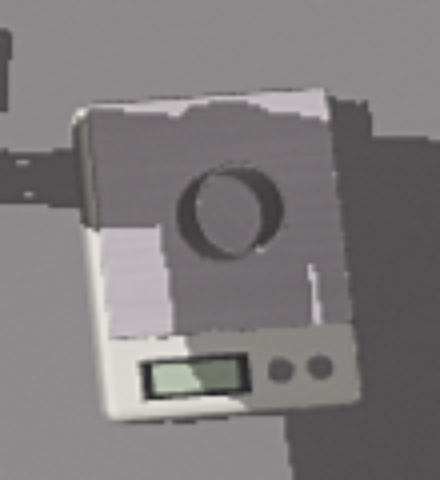

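The cup stands upright in the middle of the plate, at (230,212) in the crop, within about 2 mm of centre. Next is the bottle.

>>> arm_command --plan '[[[0.2,0,3,0,0,0],[0.2,0,6,0,0,0],[0.2,0,8.5,0,0,0],[0.2,0,10.3,0,0,0],[0.2,0,11,0,0,0],[0.2,0,11.2,0,0,0],[0.2,0,11.2,0,0,0],[0.2,0,11.2,0,0,0]]]'

```text
t: 25.43
tool_pos: [0.5564, -0.0094, 0.2199]
tool_rot: [3.141, 0.01, 0.004]
contact_force: [-0.1, 0.2, 0.1]
opening: 0.0854
grip_force: 0.0
```

>>> arm_command --plan '[[[0,0,0,0,0,0],[0,0,0,0,0,0],[0,0,0,0,0,0],[0,0,0,0,0,0],[0,0,0,0,0,0],[0,0,0,0,0,0],[0,0,0,0,0,0],[0,0,0,0,0,0]]]' --gripper 1 --force 40

```text
t: 26.1
tool_pos: [0.5564, -0.009, 0.2199]
tool_rot: [3.141, 0.011, 0.004]
contact_force: [-0.4, -0.4, 6.7]
opening: 0.055
grip_force: 43.2
```

```bash
python3 -c "
from h import *
st();go(.4829,.3057,.0613,0.007)"
```

```text
t 26.1 grasp [ 0.5568 -0.009   0.0652] th 0.007 open 0.055 gf 43.2 cf [-0.4 -0.4  6.7]
cm [ -7.14 -31.52   0.36] turn [ 0.001 -0.003 -0.   ]
```

>>> arm_command --plan '[[[0,0,-1,0,0,0],[0,0,-3,0,0,0],[0,0,-6,0,0,0],[0,0,-9,0,0,0],[-0.5,-2,-11,0,0,0],[-1.5,-5,-11.5,0,0,0],[-2.5,-8.5,-11.5,0,0,0],[-3.5,-12.5,-11.5,0,0,0],[-4.5,-16.5,-11.5,0,0,0],[-5.5,-20.5,-11.5,0,0,0],[-6.3,-24.5,-11.5,0,0,0],[-6.8,-28,-11.5,0,0,0]]]'

```text
t: 27.1
tool_pos: [0.484, 0.2729, 0.3329]
tool_rot: [3.142, 0.012, -0.002]
contact_force: [0.2, -0.3, -2.1]
opening: 0.055
grip_force: 43.0
```

>>> arm_command --plan '[[[-0.3,-2,0,0,0,0],[-0.4,-3.3,0.5,0,0,0],[-0.4,-3.5,2,0,0,0],[-0.4,-3.5,5,0,0,0],[-0.4,-3.5,8,0,0,0],[-0.4,-3.5,10,0,0,0],[-0.4,-3.5,10.8,0,0,0],[-0.4,-3.5,11,0,0,0],[-0.4,-3.5,11,0,0,0],[-0.4,-3.5,11,0,0,0]]]'

```text
t: 27.93
tool_pos: [0.4824, 0.3058, 0.2249]
tool_rot: [-3.141, -0.01, -0.004]
contact_force: [1.4, 0.3, -0.9]
opening: 0.0546
grip_force: 43.1
```

```bash
python3 -c "
from h import *
st();go(.4829,.3057,.0613,0.007)"
```

```text
t 27.93 grasp [0.4827 0.3059 0.0702] th 0.006 open 0.0546 gf 43.1 cf [ 1.4  0.3 -0.9]
cm [0.05 0.01 0.89] turn [-0.001 -0.002 -0.001]
```

>>> arm_command --plan '[[[0,0,0.3,0,0,0],[0,0,0.5,0,0,0],[0,0,0.65,0,0,0],[0,0,0.75,0,0,0],[0,0,0.82,0,0,0],[0,0,0.87,0,0,0],[0,0,0.87,0,0,0]]]'

```text
t: 28.52
tool_pos: [0.4818, 0.3058, 0.2159]
tool_rot: [3.141, 0.011, 0.0]
contact_force: [-2.5, -1.7, 4.6]
opening: 0.0552
grip_force: 43.8
```

```bash
python3 -c "
from h import *
st()"
```

```text
t 28.52 grasp [0.4818 0.3058 0.0612] th 0.007 open 0.0552 gf 43.8 cf [-2.5 -1.7  4.6]
```

>>> arm_command --plan '[[[0,0,0,0,0,0],[0,0,0,0,0,0],[0,0,0,0,0,0],[0,0,0,0,0,0],[0,0,-1,0,0,0],[0,0,-3,0,0,0],[0,0,-6,0,0,0],[0,0,-9,0,0,0],[1,2,-11,0,0,-0.12],[2.8,5,-11.5,0,0,-0.24],[4.5,8,-11.5,0,0,-0.36],[6.2,11,-11.5,0,0,-0.48]]]' --gripper -1

```text
t: 29.52
tool_pos: [0.5449, 0.1952, 0.3319]
tool_rot: [3.046, 0.768, 0.005]
contact_force: [0.1, 0.3, -0.5]
opening: 0.0855
grip_force: 0.0
```

```bash
python3 -c "
from h import *
st();go(.6391,.0261,.165,np.pi/2)"
```

```text
t 29.52 grasp [0.5455 0.1953 0.1772] th 0.494 open 0.0855 gf 0.0 cf [ 0.1  0.3 -0.5]
cm [ 0.27 19.35  1.24] turn [ 0.003 -0.002 -1.077]
```

>>> arm_command --plan '[[[0,3.5,0,0,0,-0.12],[0,7,0,0,0,-0.24],[0.1,10.5,0,0,0,-0.36],[0.2,14,0,0,0,-0.48],[0.3,17,0,0,0,-0.6],[0.3,19.3,0,0,0,-0.72],[0.3,19.3,0,0,0,-0.84],[0.3,19.3,0.5,0,0,-0.96],[0.3,19.3,1,0,0,-1.077],[0.3,19.3,1,0,0,-1.077],[0.3,19.3,1,0,0,-1.077]]]'

```text
t: 30.43
tool_pos: [0.6371, 0.0269, 0.3197]
tool_rot: [-2.232, -2.21, 0.0]
contact_force: [-0.4, -0.1, 0.0]
opening: 0.0853
grip_force: 0.0
```

```bash
python3 -c "
from h import *
st();go(.6391,.0261,.0767,np.pi/2)"
```

```text
t 30.43 grasp [0.637  0.0269 0.165 ] th 1.561 open 0.0853 gf 0.0 cf [-0.4 -0.1  0. ]
cm [-0.08  0.2   8.83] turn [-0.   -0.   -0.01]
```

>>> arm_command --plan '[[[-0.05,0.1,2.5,0,0,-0.01],[-0.05,0.1,5,0,0,-0.01],[-0.05,0.1,7.2,0,0,-0.01],[-0.05,0.1,8.4,0,0,-0.01],[-0.05,0.1,8.9,0,0,-0.01],[-0.05,0.1,8.9,0,0,-0.01],[-0.05,0.1,8.9,0,0,-0.01]]]'

```text
t: 31.02
tool_pos: [0.6388, 0.0265, 0.2319]
tool_rot: [2.218, 2.223, 0.002]
contact_force: [-0.3, -0.2, 0.9]
opening: 0.0854
grip_force: 0.0
```

>>> arm_command --plan '[[[0,0,0,0,0,0],[0,0,0,0,0,0],[0,0,0,0,0,0],[0,0,0,0,0,0],[0,0,0,0,0,0],[0,0,0,0,0,0],[0,0,0,0,0,0],[0,0,0,0,0,0]]]' --gripper 1 --force 40

```text
t: 31.68
tool_pos: [0.6388, 0.0264, 0.2327]
tool_rot: [2.217, 2.223, 0.002]
contact_force: [-2.7, 0.6, 6.4]
opening: 0.0601
grip_force: 42.3
```

```bash
python3 -c "
from h import *
st();go(.5484,.3717,.0726,np.pi/2)"
```

```text
t 31.68 grasp [0.6392 0.0263 0.078 ] th 1.574 open 0.0601 gf 42.3 cf [-2.7  0.6  6.4]
cm [34.56 -8.94  0.51] turn [0.002 0.    0.003]
```

>>> arm_command --plan '[[[0,0,-1,0,0,0],[0,0,-3,0,0,0],[0,0,-6,0,0,0],[0,0,-9,0,0,0],[2,-0.5,-11,0,0,0],[5,-1.3,-11,0,0,0],[8.5,-2.2,-11,0,0,0],[12.5,-3.2,-11,0,0,0],[16.5,-4.2,-11,0,0,0],[20.5,-5.3,-11,0,0,0],[24.5,-6.3,-11,0,0,0],[28,-7.2,-11,0,0,0]]]'

```text
t: 32.68
tool_pos: [0.564, 0.3084, 0.3406]
tool_rot: [-2.217, -2.225, 0.0]
contact_force: [0.4, -0.5, -0.9]
opening: 0.0597
grip_force: 44.0
```

>>> arm_command --plan '[[[3,-0.8,0,0,0,0],[5.6,-1.5,0,0,0,0],[6.5,-1.7,0.5,0,0,0],[6.5,-1.7,3,0,0,0],[6.5,-1.7,6,0,0,0],[6.5,-1.7,9,0,0,0],[6.5,-1.7,10.2,0,0,0],[6.5,-1.7,10.6,0,0,0],[6.5,-1.7,10.6,0,0,0],[6.5,-1.7,10.6,0,0,0]]]'

```text
t: 33.52
tool_pos: [0.549, 0.3712, 0.2363]
tool_rot: [2.218, 2.224, 0.004]
contact_force: [-0.0, 0.1, -1.2]
opening: 0.0601
grip_force: 44.1
```

```bash
python3 -c "
from h import *
st();go(.5484,.3717,.0739,np.pi/2)"
```

```text
t 33.52 grasp [0.5493 0.3714 0.0816] th 1.573 open 0.0601 gf 44.1 cf [-0.   0.1 -1.2]
cm [ 0.05 -0.06  0.77] turn [ 0.002 -0.001  0.003]
```

>>> arm_command --plan '[[[0,0,0.3,0,0,0],[0,0,0.45,0,0,0],[0,0,0.58,0,0,0],[0,0,0.68,0,0,0],[0,0,0.76,0,0,0],[0,0,0.78,0,0,0],[0,0,0.78,0,0,0]]]'

```text
t: 34.1
tool_pos: [0.5485, 0.3715, 0.2287]
tool_rot: [2.218, 2.225, 0.002]
contact_force: [-3.7, -1.7, 5.6]
opening: 0.0599
grip_force: 44.5
```

```bash
python3 -c "
from h import *
st()"
```

```text
t 34.1 grasp [0.5487 0.3716 0.074 ] th 1.574 open 0.0599 gf 44.5 cf [-3.7 -1.7  5.6]
```

>>> arm_command --plan '[[[0,0,0,0,0,0],[0,0,0,0,0,0],[0,0,0,0,0,0],[0,0,0,0,0,0],[0,0,-1,0,0,0],[0,0,-3,0,0,0],[0,0,-6,0,0,0],[0,0,-9,0,0,0],[-3,0.5,-10,0,0,0],[-7,1.2,-10,0,0,0],[-11,1.8,-10,0,0,0],[-15,2.5,-10,0,0,0]]]' --gripper -1

```text
t: 35.1
tool_pos: [0.5736, 0.22, 0.3284]
tool_rot: [2.216, 2.225, 0.003]
contact_force: [0.9, 0.0, -0.6]
opening: 0.0852
grip_force: 0.0
```

>>> arm_command --plan '[[[-4,0.7,0,0,0,0],[-8,1.4,0,0,0,0],[-12,2,0,0,0,0],[-16,2.7,0,0,0,0],[-20,3.4,0,0,0,0],[-24,4.1,0,0,0,0],[-27.5,4.7,0,0,0,0],[-29.3,4.9,0,0,0,0],[-29.3,4.9,0,0,0,0],[-29.3,4.9,0,0,0,0]]]'

```text
t: 35.93
tool_pos: [0.6235, -0.0726, 0.3274]
tool_rot: [2.22, 2.222, 0.001]
contact_force: [-1.0, -0.1, -0.2]
opening: 0.0852
grip_force: 0.0
```

```bash
python3 -c "
from h import *
st();go(.6232,-.071,.0821,np.pi/2)"
```

```text
t 35.93 grasp [ 0.6236 -0.0725  0.1727] th 1.572 open 0.0852 gf 0.0 cf [-1.  -0.1 -0.2]
cm [ 0.16 -0.04  9.06] turn [ 0.    -0.     0.001]
```

>>> arm_command --plan '[[[0.1,0,2.5,0,0,0],[0.1,0,5,0,0,0],[0.1,0,7.2,0,0,0],[0.1,0,8.5,0,0,0],[0.1,0,9.1,0,0,0],[0.1,0,9.2,0,0,0],[0.1,0,9.2,0,0,0]]]'

```text
t: 36.52
tool_pos: [0.6238, -0.0701, 0.2355]
tool_rot: [2.217, 2.225, 0.001]
contact_force: [1.1, 0.6, 0.8]
opening: 0.0854
grip_force: 0.0
```

>>> arm_command --plan '[[[0,0,0,0,0,0],[0,0,0,0,0,0],[0,0,0,0,0,0],[0,0,0,0,0,0],[0,0,0,0,0,0],[0,0,0,0,0,0],[0,0,0,0,0,0],[0,0,0,0,0,0]]]' --gripper 1 --force 35

```text
t: 37.18
tool_pos: [0.6241, -0.0708, 0.2367]
tool_rot: [2.217, 2.223, 0.002]
contact_force: [-2.2, 0.2, 5.8]
opening: 0.0575
grip_force: 36.8
```

```bash
python3 -c "
from h import *
st();go(.5524,.2364,.078,np.pi/2)"
```

```text
t 37.18 grasp [ 0.6244 -0.0709  0.082 ] th 1.574 open 0.0575 gf 36.8 cf [-2.2  0.2  5.8]
cm [30.74 -7.08  0.37] turn [0.002 0.    0.003]
```

>>> arm_command --plan '[[[0,0,-1,0,0,0],[0,0,-3,0,0,0],[0,0,-6,0,0,0],[0,0,-9,0,0,0],[2,-0.5,-10.5,0,0,0],[5,-1.2,-11,0,0,0],[8.5,-2,-11,0,0,0],[12,-2.8,-11,0,0,0],[15.5,-3.6,-11,0,0,0],[19,-4.4,-11,0,0,0],[22,-5.1,-11,0,0,0],[25,-5.8,-11,0,0,0]]]'

```text
t: 38.18
tool_pos: [0.5638, 0.1808, 0.3447]
tool_rot: [-2.218, -2.225, 0.0]
contact_force: [0.1, 0.1, -1.6]
opening: 0.0576
grip_force: 37.9
```

>>> arm_command --plan '[[[2.5,-0.6,0,0,0,0],[4.8,-1.1,0,0,0,0],[5.7,-1.3,0.5,0,0,0],[5.7,-1.3,3,0,0,0],[5.7,-1.3,6,0,0,0],[5.7,-1.3,9,0,0,0],[5.7,-1.3,10.2,0,0,0],[5.7,-1.3,10.5,0,0,0],[5.7,-1.3,10.5,0,0,0],[5.7,-1.3,10.5,0,0,0]]]'

```text
t: 39.02
tool_pos: [0.5525, 0.2361, 0.2415]
tool_rot: [2.218, 2.223, 0.004]
contact_force: [-0.4, -0.7, -1.3]
opening: 0.0576
grip_force: 38.1
```

```bash
python3 -c "
from h import *
st();go(.5524,.2364,.078,np.pi/2)"
```

```text
t 39.02 grasp [0.5529 0.2362 0.0868] th 1.573 open 0.0576 gf 38.1 cf [-0.4 -0.7 -1.3]
cm [ 0.03 -0.01  0.88] turn [ 0.003 -0.001  0.003]
```

>>> arm_command --plan '[[[0,0,0.3,0,0,0],[0,0,0.5,0,0,0],[0,0,0.65,0,0,0],[0,0,0.75,0,0,0],[0,0,0.83,0,0,0],[0,0,0.88,0,0,0],[0,0,0.88,0,0,0]]]'

```text
t: 39.6
tool_pos: [0.5519, 0.2364, 0.2327]
tool_rot: [2.218, 2.225, 0.001]
contact_force: [-2.6, -1.1, 5.6]
opening: 0.0576
grip_force: 38.7
```

```bash
python3 -c "
from h import *
st()"
```

```text
t 39.6 grasp [0.552  0.2364 0.078 ] th 1.574 open 0.0576 gf 38.7 cf [-2.6 -1.1  5.6]
```

Contact is made, so I'll release, lift and retreat toward the lid to look.

>>> arm_command --plan '[[[0,0,0,0,0,0],[0,0,0,0,0,0],[0,0,0,0,0,0],[0,0,0,0,0,0],[0,0,-1,0,0,0],[0,0,-3,0,0,0],[0,0,-6,0,0,0],[0,0,-9,0,0,0],[-3,0,-11,0,0,0],[-7,0,-12,0,0,0],[-11,0,-12,0,0,0],[-15,0,-12,0,0,0]]]' --gripper -1

```text
t: 40.6
tool_pos: [0.552, 0.085, 0.3536]
tool_rot: [2.215, 2.224, 0.004]
contact_force: [0.2, -0.2, -0.8]
opening: 0.0851
grip_force: 0.0
```

>>> arm_command --plan '[[[-4,0,0,0,0,0],[-8,0,0,0,0,0],[-12,0,0,0,0,0],[-15,0,0,0,0,0],[-15,0,0,0,0,0],[-15,0,0,0,0,0],[-15,0,0,0,0,0],[-15,0,0,0,0,0]]]'

```text
t: 41.27
tool_pos: [0.5525, -0.0628, 0.3512]
tool_rot: [-2.217, -2.226, -0.001]
contact_force: [-0.1, 0.2, -0.4]
opening: 0.0854
grip_force: 0.0
```

Run:
```python
from h import *
seed={'jar':(.548,.3722,.045,.092,.12),'tin':(.551,.238,.045,.096,.12),'bottle':(.482,.305,.03,.09,.115),'cup':(.513,-.325,.045,.085,.11)}
for n in('top','scene'):
    im,d=get_image(n);cv2.imwrite(f'pics/{n}3.png',im);w1=cloud(n,d).reshape(-1,3);w0=cloud(n,np.load(n+'0.npz')['d']).reshape(-1,3)
    for k,(x,y,R,lo,hi) in seed.items():
        r=[]
        for w in(w0,w1):
            q=w[(np.hypot(w[:,0]-x,w[:,1]-y)<R)&(w[:,2]>lo)&(w[:,2]<hi)];r.append(q.mean(0).round(4) if len(q) else None)
        print(n,k,*r)
st()
cv2.imwrite('pics/chk3.png',np.vstack([cv2.resize(cv2.imread(f'pics/{n}3.png'),(400,300)) for n in('top','scene')]))
```

```text
top jar [0.548  0.3724 0.1044] [0.548  0.372  0.1041]
top tin [0.551  0.238  0.1087] [0.5486 0.2375 0.1085]
top bottle [0.4817 0.3048 0.1007] [0.4797 0.3057 0.1001]
top cup None [ 0.5133 -0.3242  0.0939]
scene jar [0.5492 0.3727 0.1029] [0.5493 0.3725 0.1029]
scene tin [0.5523 0.2387 0.1071] [0.5511 0.2386 0.1073]
scene bottle [0.4821 0.3052 0.0998] [0.4811 0.3058 0.1   ]
scene cup None [ 0.5115 -0.3239  0.0925]
t 41.37 grasp [ 0.5525 -0.0626  0.1964] th 1.576 open 0.0855 gf 0.0 cf [-0.1  0.1 -0.2]
```

View pics/chk3.png

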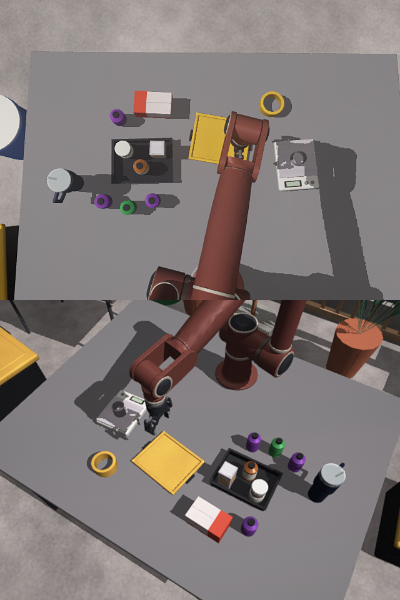

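The jar (123,148), tin (157,147) and bottle (140,167) are back in the tray within about 2 mm of their start positions. The cup is on the scale plate at (297,157), and the arm is clear.

```bash
python3 -c "
from station import *
print(finish_job())"
```

```text
the job is handed in; nothing more can be done
None
```

I handed the job in at about 41 s: the cup stands about 2 mm from the centre of the scale plate, the jar, tin and bottle are back within about 2 mm of their starting spots, and the mug, tape roll and carton were left alone.

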